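Rack a drained tub lid

TASK

Pull the lid rack fully out from under the small white shelf by its black handle, take the red lid off the drip stand and lower it gently (no dropping) so that it stands upright between the tines in the second slot from the blue lid, with exactly one empty slot left between red and blue. Let go of it, then push the rack fully home again; leave the blue and grey lids standing in their slots and the other things on the table alone.

Things in the scene. Friction and masses are not known exactly. Their poses are not given: they have to be found in the camera images.
- lid_red_mid (a point): red plastic tub lid, flat disc 110 mm across, 10 mm thick, 60 to 120 g: the point at its centre. z is the lid's axis (at right angles to its faces). It starts leaning on the drip stand, its plane 35 degrees from vertical: z points up and to the left as the robot sees it, its top edge leans to the right, towards the rack's side. Its upper 37 mm stand free of the stand.
- lid_blue_mid (a point): blue lid, the same size, loose: the point at its centre; z is the lid's axis (at right angles to its faces). It already stands in one of the two end slots of the rack (which end varies).
- lid_grey_mid (a point): grey lid, the same size, loose: the point at its centre; z is the lid's axis (at right angles to its faces). It already stands in one of the two end slots of the rack (which end varies).
- stand: fixed drip stand, white base 130 x 100 mm; origin on the table 90 mm straight below the red lid's centre at the start; x level, roughly to the left as the robot sees it (the lid's top leans to -x). The lid's rim rests on two pegs, its under face on two rails 34 mm either side of the middle that end 18 mm up-slope of the lid's centre; 58 mm free between them.
- rack (a joint): how far the lid rack is pulled out (m): 0 fully home under the shelf, 0.15 fully out against its stop; it slides along -x of rack_mid, with about 2 N of friction, and stays where it is left.
- rack_mid (a point): sliding rack: middle of its row of slots, at the height of a seated lid's centre (81.5 mm above the table). x points away from the robot, y along the row, z up. Six slots at y = -90, -54, -18, 18, 54, 90 mm; a seated lid has its axis along y, its centre at x = 0, its top 136.5 mm above the table. Tines: wire loops, tops 88 mm above the table; slots 15 mm wide at the foot, 23 mm at the mouth.
- rack_handle (a point): point in the middle of the black upright handle tab of the rack, 55 mm above the table: 14 mm wide along y of rack_mid, 24 mm along x, its top 75 mm above the table. It stands 140 mm before rack_mid, and with the rack home 78 mm before the shelf's front edge.
- riser: fixed white slatted shelf over the rack, 180 mm deep (x), 330 mm wide (y), deck top 180 mm above the table, deck underside 158 mm; origin on the table under its middle, same axes as rack_mid. Its front edge lies at x = -90 mm. With the rack home the lids are covered by it; with the rack out the slots lie 88 mm before its front edge.
- tub: bystander, leave it alone: white pot, 120 mm across, 100 mm high; origin at its foot
- jar: bystander, leave it alone: amber jar, 72 mm across, 100 mm high; origin at its foot
- can: bystander, leave it alone: can with green label, 74 mm across, 60 mm high; origin at its foot
- bottle: bystander, leave it alone: blue bottle, 64 mm across, 170 mm high; origin at its foot
- carton: bystander, leave it alone: cardboard carton 140 x 110 x 90 mm; origin under its middle
- spatula: bystander, leave it alone: spatula lying on the table
- pot: bystander, leave it alone: small red pot with white cap, 60 mm across, 50 mm high; origin at its foot
Mind the look-alikes: they are no part of the job. Of the things that look like the part that bears lid_red_mid, the middle-sized one is meant.

How it is judged (in metres and radians):
On the way, in this order (a step that is already met when the one before it is completed fails the run):
1. the rack is pulled out (at least 135 mm) (value of joint rack above 0.135 m), for 0.1 s.
2. with the rack still out, the red lid stands seated in the second slot from the blue lid and is let go (z of lid_red_mid in the frame of rack_mid between -0.008 and 0.008 m and x of lid_red_mid in the frame of rack_mid between -0.012 and 0.012 m and angle between the z axis of lid_red_mid and the y axis of rack_mid, either way round below 0.26 rad and distance between lid_red_mid and lid_blue_mid between 0.06 and 0.084 m and distance between lid_red_mid and lid_grey_mid between 0.094 and 0.122 m and value of joint rack above 0.12 m and contact force between the fingers and lid_red below 0.1 N), for 0.3 s.
At the end, for the whole second after the job is handed in: The rack is home (within 6 mm). All three lids rest seated in their slots (centre within 8 mm in height, 12 mm along the slot; axis within 15 degrees): blue and grey still in the end slots, red in the second slot from blue (centres 60-84 mm apart; 94-122 mm from grey) (z of lid_red_mid in the frame of rack_mid between -0.008 and 0.008 m and x of lid_red_mid in the frame of rack_mid between -0.012 and 0.012 m and angle between the z axis of each of lid_red_mid, lid_blue_mid, lid_grey_mid and the y axis of rack_mid, either way round below 0.26 rad and distance between lid_red_mid and lid_blue_mid between 0.06 and 0.084 m and distance between lid_red_mid and lid_grey_mid between 0.094 and 0.122 m and z of lid_blue_mid in the frame of rack_mid between -0.008 and 0.008 m and x of lid_blue_mid in the frame of rack_mid between -0.012 and 0.012 m and z of lid_grey_mid in the frame of rack_mid between -0.008 and 0.008 m and x of lid_grey_mid in the frame of rack_mid between -0.012 and 0.012 m and distance between lid_blue_mid and lid_grey_mid above 0.165 m and value of joint rack below 0.006 m and linear speed of each of lid_red, lid_blue, lid_grey below 0.03 m/s); the robot touches nothing.
It fails at once if the red lid is dropped (falls faster than 0.6 m/s out of the fingers) (linear speed of lid_red above 0.6 m/s and contact force between the fingers and lid_red below 0.05 N).
It fails at once if the blue or grey lid is tipped over or lifted out of its slot (angle between any of lid_blue_mid, lid_grey_mid's own z axis and vertical below 1.2 rad or angle between any of lid_blue_mid, lid_grey_mid's own z axis and vertical above 1.94 rad or height (world z) of any of lid_blue_mid, lid_grey_mid above 0.105 m).
It fails at once if a bystander is moved by more than 30 mm (distance of any of tub, jar, can, bottle, carton, spatula, pot from where it was at the start of the episode above 0.03 m).
It also fails if it takes over 70 s, if anything falls off the work surface, if the arm or the gripper's body presses on something with over 40 N, if the wrist force passes 120 N, or if a joint passes its speed limit or range.

ROBOT

A 6-joint arm with a two-finger parallel gripper is mounted at the origin on the work surface. World frame = base frame: x ahead of the robot, y to its left, z up, the work surface at z = 0. Lengths are in mm, angles in degrees, forces in N, time in s.
With the tool pointing down it reaches from about 400 to 825 mm from the base axis. Payload 7 kg.
Tool frame: the origin (TCP) lies midway between the tips of the shut fingers; the grasp point (between the pads) lies 19 mm behind it; z points along the fingers, y is the line along which they close (so a half turn about z gives the same grasp; the last joint's range is limited). The gripper opens to 88 mm and grips with 3 to 60 N. Pads are 19 mm wide; open, the fingers measure 130 mm over their backs; the gripper's body (78 mm by 193 mm) begins 47 mm behind the grasp point.
Start: joints at [82.569, 20.546, 0.682, 0, -70.136, -16.507], TCP at [273.887, 616.912, 226.561] pointing down, gripper open.
Joint ranges: [-176.03, 176.03], [-82.01, 121.73], [-58.28, 71.71], [-173.87, 95.51], [-174.79, -0.11], [-173.66, 173.66]. Speed limits (degrees/s): [136.94, 136.94, 172.46, 180, 180, 180].

INTERFACE

Orientations are given as [roll, pitch, yaw] about the fixed x, y, z axes, in that order (R = Rz(yaw) Ry(pitch) Rx(roll)).
In Python, from workcell import arm gives the robot as it stands. The module is installed in compiled form; this text tells all that it offers.
- The arm moves only by the tool step_arm, never from a script. Its argument "increments" is a list of rows, each a list of 2 entries, a list of its own where there are three numbers: the shift along the tool's x, y, z in m, then the turn, a rotation vector about the tool's x, y, z in rad. A call has 1 to 8 rows; each row is the pose to reach, as a shift and turn from the pose commanded when the call began, along the tool's axes at that moment; what a row does not reach only later rows make up. A row lasts 1/10 s, in which the tool goes at most 50 mm and 8.59 degrees, less where a joint would pass 70% of its speed; a pose out of reach is approached as far as the arm can. A call with a gripper value outside its range is refused whole. "claw" is the opening, from 0 (shut) to 1 (fully open), set as the call begins (left out, the last holds). The fingers move at their own pace and stop on an object; "newtons" is the grip in N (left out, the last holds). Time passes only in rows, so rows that repeat a pose let the fingers close. It gives the time, the measured TCP pose, the force, the opening and the grip force at its end, in the units of the state.
- arm.read_state(): the state, without advancing time (a new reading comes with each control period).
- arm.capture(name): name is "side" or "top"; returns a dict with "frame" (400x640x3 uint8, blue, green, red), "fx", "fy", "cx", "cy" (pixels), "R" (3x3) and "t" (3): a world point X has camera coordinates R X + t. Camera axes: x right, y down, z forward; pixel columns grow to the right and rows downward; lengths in mm; the calibration is good to about 2 mm. A picture is of the moment at which its call begins. There is no depth.
- arm.close_job(): hands the job in; it is judged then, once.
The state is a dict: "clock": time; "qpos": joint angles; "qvel": joint speeds; "tau": joint torques, N m; "position": TCP position; "orientation": TCP orientation; "wrist_force": force on the tool from outside, world axes, zero at the start; "ft_torque": the same for the moment, N m; "gripper_width": finger opening in mm; "grasp_force": force on a finger pad.
Only numpy, scipy, OpenCV 4.12 (cv2) and the standard library are available. Lean on these libraries where they do the work, as an engineer would, in place of code of your own. Each camera call takes 0.05 s, during which the arm holds its last target. There are 200 camera calls.

## Working session

There is one attempt and no reset: what is moved stays moved. The work goes in short steps, Python scripts to look and compute and a tool call to move; the robot and the scene stay as the last step left them, time stands still between calls to the robot, and variables do not carry over. Pictures are saved under pics/ and viewed, at most 13 in all, crops included, and the job is handed in when it is done.

Besides the shell and the picture viewer there is one more tool, called after "Request:" by a JSON object that holds its "fn" and its "kwargs". step_arm: Moves the arm, as the interface text tells. Its arguments: {"type":"object","properties":{"increments":{"type":"array","items":{"type":"array"}},"claw":{"type":"number"},"newtons":{"type":"number"}},"required":["increments"]}

```bash
mkdir -p pics
python3 - <<'E'
from workcell import arm
import cv2,pickle
s=arm.read_state();print(s)
for n in("side","top"):
    c=arm.capture(n);cv2.imwrite(f"pics/{n}0.png",c["frame"]);pickle.dump(c,open(n+"0.pkl","wb"));print(n,c["fx"],c["cx"],c["cy"],c["R"],c["t"])
E
```

```text
{'clock': 0.0, 'qpos': array([ 8.25686540e+01,  2.05922750e+01,  6.31233618e-01, -1.87218490e-02,
       -7.01372943e+01, -1.65090147e+01]), 'qvel': array([ 0.02662938, -0.11230833, -0.06980238,  0.08304241, -0.01166728,
       -0.02451209]), 'tau': array([-6.58156641e-04, -5.82721889e+01,  2.93062556e+01,  6.99729234e+00,
        6.75067960e-03, -1.48849299e-04]), 'position': array([273.71297863, 616.44730564, 225.59833295]), 'orientation': array([ 1.79900717e+02, -1.10722560e-02, -2.39467272e+01]), 'wrist_force': array([0.18796605, 0.2031607 , 0.26164326]), 'ft_torque': array([ 0.0052481 ,  0.04474239, -0.00752566]), 'grasp_force': 0.0, 'gripper_width': 87.67961774265561}
side 467.35179797493805 317.02709119127474 199.34857165985363 [[ 0.79950139 -0.6003372  -0.01981858]
 [-0.36923017 -0.46516375 -0.80454445]
 [ 0.47377908  0.65055202 -0.59356167]] [-440.52881704  253.66474014 1004.72112213]
top 492.85648601619977 327.5421089462458 196.1332629170002 [[-0.02820802 -0.99959786  0.00290445]
 [-0.99671534  0.02790577 -0.07602503]
 [ 0.07591341 -0.00503942 -0.99710168]] [  -8.62914115  513.55969014 1629.46493588]
```

View pics/side0.png

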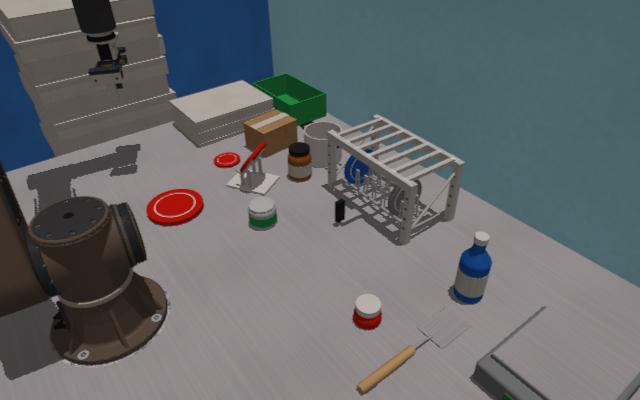

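View pics/top0.png

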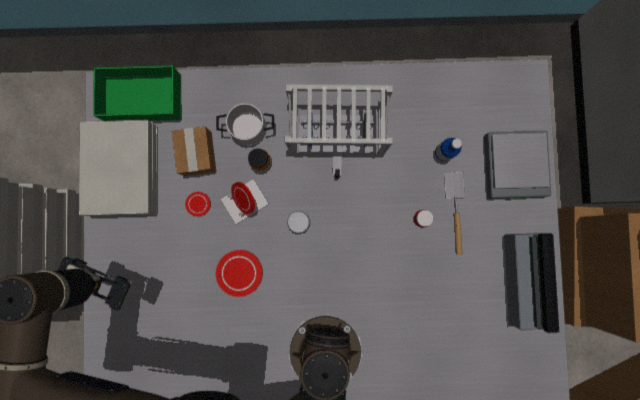

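The top view shows the red lid on its stand at about (243,198), the rack handle at (337,172) and the shelf front at about (287–391, 140). The side view puts blue at the left end of the rack (+y) and grey at the right.

```bash
cat > h.py <<'E'
import numpy as np,cv2,pickle
def ray(c,u,v):
    d=c["R"].T@np.array([(u-c["cx"])/c["fx"],(v-c["cy"])/c["fy"],1]);o=-c["R"].T@c["t"];return o,d/np.linalg.norm(d)
def plane(c,u,v,z):
    o,d=ray(c,u,v);return o+d*(z-o[2])/d[2]
def tri(a,pa,b,pb):
    o1,d1=ray(a,*pa);o2,d2=ray(b,*pb);s=np.linalg.lstsq(np.c_[d1,-d2],o2-o1,rcond=None)[0]
    p,q=o1+s[0]*d1,o2+s[1]*d2;return (p+q)/2,np.linalg.norm(p-q)
def blobs(m,amin=20):
    n,l,st,ce=cv2.connectedComponentsWithStats(m.astype(np.uint8))
    return [(st[i],ce[i],l==i) for i in range(1,n) if st[i][4]>=amin]
def red(f):
    h=cv2.cvtColor(f,cv2.COLOR_BGR2HSV);return ((h[...,0]<8)|(h[...,0]>172))&(h[...,1]>150)&(h[...,2]>60)
E
python3 - <<'E'
from h import *
S=pickle.load(open("side0.pkl","rb"));T=pickle.load(open("top0.pkl","rb"))
for n,c in(("S",S),("T",T)):
    for st,ce,m in blobs(red(c["frame"])):
        k=max(cv2.findContours(m.astype(np.uint8),0,1)[0],key=len)
        print(n,st,ce.round(1),[np.round(x,1) for x in cv2.fitEllipse(k)] if len(k)>5 else'')
    w=cv2.inRange(c["frame"],(0,0,0),(45,45,45))
    for st,ce,m in blobs(w>0,15):
        x,y=ce
        if (n=="T" and 325<x<350 and 150<y<190) or (n=="S" and 325<x<355 and 195<y<225): print(n,"black",st,ce.round(1))
f=T["frame"]
a=cv2.resize(f[70:190,270:410],None,fx=5.5,fy=5,interpolation=cv2.INTER_CUBIC)[:600]
b=cv2.resize(f[170:230,210:280],None,fx=5,fy=5,interpolation=cv2.INTER_CUBIC)
cv2.imwrite("pics/c1.png",a)
g=S["frame"][130:205,205:305]
g=cv2.resize(g,None,fx=4,fy=4,interpolation=cv2.INTER_CUBIC);p=np.zeros((300,750,3),np.uint8);p[:,:350]=b;p[:,350:]=g
cv2.imwrite("pics/c2.png",p)
E
```

```text
S [240 141  27  31 169] [253.9 154.2] [array([255.4, 152.5]), array([ 5.1, 42.4]), np.float64(39.6)]
S [214 153  26  14 260] [226.5 159.6] [array([226.6, 159.5]), array([13.4, 26.1]), np.float64(83.6)]
S [147 189  56  37 809] [174.7 209. ] [array([174.5, 206.8]), array([34.5, 57.3]), np.float64(77.2)]
S [156 194  37  22 624] [174.3 204.4] [array([174.3, 204.4]), array([19.8, 37.4]), np.float64(77.0)]
S [354 310  27  20 293] [366.5 321.1] [array([366.8, 317.9]), array([21.6, 26.1]), np.float64(98.2)]
S black [336 199   9  24 174] [339.6 210. ]
T [232 182  23  32 444] [242.8 197.7] [array([242.9, 197.6]), array([17.5, 34. ]), np.float64(152.8)]
T [185 192  26  24 408] [197.5 203.6] [array([197.4, 203.6]), array([23.4, 24.2]), np.float64(79.4)]
T [216 250  46  47 705] [238.9 272.8] [array([238.6, 272.9]), array([45., 46.]), np.float64(50.6)]
T [223 258  31  31 742] [238.4 272.8] [array([238.4, 272.8]), array([29.6, 30.1]), np.float64(29.4)]
T black [335 170   4   9  30] [336.7 174.3]
```

View pics/c1.png

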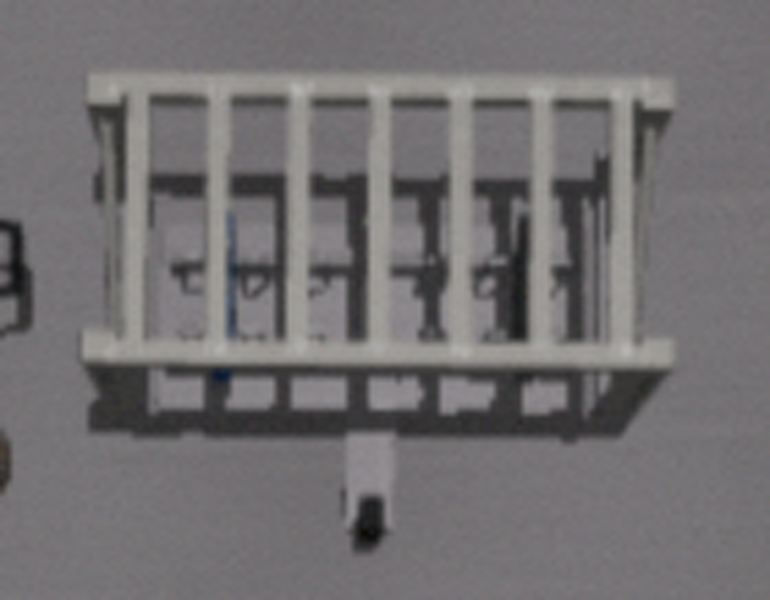

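View pics/c2.png

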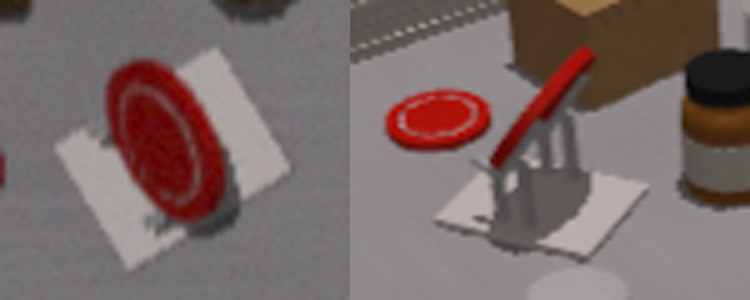

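Run:
```python
from h import *
S=pickle.load(open("side0.pkl","rb"));T=pickle.load(open("top0.pkl","rb"))
for c in(S,T):print("cam",(-c["R"].T@c["t"]).round(0))
C=[plane(T,210+u/5,170+v/5,6)[:2] for u,v in((55,148),(218,48),(290,168),(128,270))]
C=np.array(C);print("base",C.round(0),C.mean(0),[ (np.linalg.norm(C[i]-C[i-1]).round(0),np.degrees(np.arctan2(*(C[i]-C[i-1])[::-1])).round(1)) for i in range(4)])
print("lid",plane(T,242.9,197.6,94),tri(T,(242.9,197.6),S,(254.6,153.3)))
print("handle top",plane(T,270+370/5.5,70+505/5,75), tri(T,(336.9,173),S,(339.6,208)))
hs=plane(S,339.6,210,55);print("handle side",hs)
P=lambda u,v,z:plane(T,270+u/5.5,70+v/5,z)
for z in(180,):
  for q in((83,335),(673,340),(88,73),(675,80)):print("deck",P(*q,z).round(0))
print("deckfrontbot",P(83,365,158),P(673,368,158))
```

```text
cam [ -30. -800.  792.]
cam [ 388.  -15. 1664.]
base [[512. 336.]
 [577. 225.]
 [495. 178.]
 [429. 288.]] [503.30100961 256.84237338] [(np.float64(96.0), np.float64(29.9)), (np.float64(128.0), np.float64(-59.7)), (np.float64(95.0), np.float64(-150.3)), (np.float64(128.0), np.float64(120.8))]
lid [510.31518945 247.53151913  94.        ] (array([510.98433467, 245.19097965, 103.54296932]), np.float64(3.1959022578875165))
handle top [589.79302194 -56.65516446  75.        ] (array([585.43889586, -55.30402338,  50.7769054 ]), np.float64(2.0040316649474574))
handle side [575.6857423  -65.66076828  55.        ]
deck [685. 102. 180.]
deck [ 673. -225.  180.]
deck [848.  96. 180.]
deck [ 835. -232.  180.]
deckfrontbot [670.77149363 104.07235558 158.        ] [ 659.72613581 -227.19906457  158.        ]
```

```bash
cat >> h.py <<'E'
from scipy.spatial.transform import Rotation as Ro
def need(p,R,s=None):
    """shift (m) and rotvec (rad) in tool axes from the measured pose to p (mm), R"""
    from workcell import arm
    s=s or arm.read_state();R0=Ro.from_euler('xyz',s["orientation"],degrees=True)
    d=R0.inv().apply(np.array(p)-s["position"])/1000;w=(R0.inv()*R).as_rotvec()
    print("shift",d.round(4),"|%.0f mm|"%(1000*np.linalg.norm(d)),"rot",w.round(3),"%.1f deg"%np.degrees(np.linalg.norm(w)));return d,w
def down(yaw):return Ro.from_euler('xyz',[180,0,yaw],degrees=True)
def axes(z,y):
    z=np.array(z)/np.linalg.norm(z);y=np.array(y)-np.dot(y,z)*z;y/=np.linalg.norm(y);return Ro.from_matrix(np.c_[np.cross(y,z),y,z])
E
python3 -c "
from h import *
need([586,-56,150],down(-2.1))"
```

```text
shift [0.5583 0.4878 0.0765] |745 mm| rot [ 0.002  0.    -0.381] 21.8 deg
```

Request:
{"fn": "step_arm", "kwargs": {"increments": [[[0.03,0.025,0],[0,0,-0.02]],[[0.064,0.055,0],[0,0,-0.045]],[[0.098,0.085,0],[0,0,-0.07]],[[0.132,0.115,0],[0,0,-0.09]],[[0.166,0.145,0],[0,0,-0.115]],[[0.2,0.175,0],[0,0,-0.14]],[[0.234,0.205,0],[0,0,-0.16]],[[0.268,0.235,0],[0,0,-0.185]]], "claw": 0.6}}

```text
clock: 0.9
position: [423.7, 291.5, 226.5]
orientation: [180.0, 0.0, -13.3]
wrist_force: [1.6, 1.1, 0.5]
gripper_width: 52.9
grasp_force: 0.0
```

```bash
python3 -c "
from h import *
need([586,-56,150],down(-2.1))"
```

```text
shift [0.2378 0.301  0.0765] |391 mm| rot [ 0.     0.    -0.195] 11.2 deg
```

Request:
{"fn": "step_arm", "kwargs": {"increments": [[[0.03,0.038,0],[0,0,-0.025]],[[0.06,0.076,0],[0,0,-0.05]],[[0.09,0.114,0.01],[0,0,-0.075]],[[0.12,0.152,0.02],[0,0,-0.1]],[[0.15,0.19,0.035],[0,0,-0.125]],[[0.18,0.228,0.05],[0,0,-0.15]],[[0.21,0.266,0.064],[0,0,-0.175]],[[0.238,0.301,0.0765],[0,0,-0.195]]]}}

```text
clock: 1.7
position: [585.9, -56.5, 149.2]
orientation: [180.0, 0.0, -2.1]
wrist_force: [0.6, 1.4, 0.5]
gripper_width: 52.5
grasp_force: 0.0
```

Run:
```python
from h import *
from workcell import arm
need([586,-56,40],down(-2.1))
S=arm.capture("side");T=arm.capture("top")
p=np.zeros((400,800,3),np.uint8)
p[:]=np.hstack([cv2.resize(S["frame"][120:270,270:420],(400,400),interpolation=2),cv2.resize(T["frame"][100:220,277:397],(400,400),interpolation=2)])
cv2.imwrite("pics/c3.png",p)
```

```text
shift [ 0.0002 -0.0005  0.1092] |109 mm| rot [ 0.     0.001 -0.   ] 0.0 deg
```

View pics/c3.png

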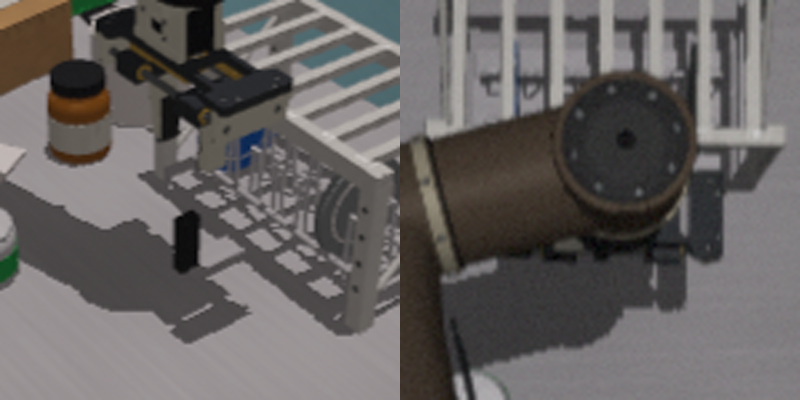

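Request:
{"fn": "step_arm", "kwargs": {"increments": [[[0,-0.0005,0.03],[0,0,0]],[[0,-0.0005,0.06],[0,0,0]],[[0,-0.0005,0.085],[0,0,0]],[[0,-0.0005,0.1],[0,0,0]],[[0,-0.0005,0.107],[0,0,0]],[[0,-0.0005,0.107],[0,0,0]]]}}

```text
clock: 2.4
position: [585.0, -53.8, 42.2]
orientation: [180.0, 0.1, -2.2]
wrist_force: [0.5, 0.7, 0.1]
gripper_width: 52.9
grasp_force: 0.0
```

Request:
{"fn": "step_arm", "kwargs": {"increments": [[[0,0,0],[0,0,0]],[[0,0,0],[0,0,0]],[[0,0,0],[0,0,0]],[[0,0,0],[0,0,0]],[[0,0,0],[0,0,0]],[[0,0,0],[0,0,0]]], "claw": 0, "newtons": 25}}

```text
clock: 3.0
position: [584.8, -56.8, 43.5]
orientation: [179.8, 0.1, -2.1]
wrist_force: [-0.7, -15.6, 2.4]
gripper_width: 13.4
grasp_force: 25.0
```

Request:
{"fn": "step_arm", "kwargs": {"increments": [[[-0.006,0.002,0],[0,0,0]],[[-0.02,0.002,0],[0,0,0]],[[-0.042,0.002,0],[0,0,0]],[[-0.067,0.002,0],[0,0,0]],[[-0.092,0.002,0],[0,0,0]],[[-0.117,0.002,0],[0,0,0]],[[-0.138,0.002,0],[0,0,0]],[[-0.149,0.002,0],[0,0,0]]]}}

```text
clock: 3.8
position: [435.6, -50.9, 43.5]
orientation: [180.0, -0.1, -2.1]
wrist_force: [28.1, -16.9, -19.4]
gripper_width: 13.8
grasp_force: 25.0
```

Request:
{"fn": "step_arm", "kwargs": {"increments": [[[-0.001,0,0],[0,0,0]],[[-0.001,0,0],[0,0,0]],[[-0.001,0,0],[0,0,0]]]}}

```text
clock: 4.1
position: [435.4, -51.0, 43.6]
orientation: [179.9, 0.0, -2.1]
wrist_force: [-1.7, -7.2, 7.1]
gripper_width: 13.9
grasp_force: 25.0
```

Request:
{"fn": "step_arm", "kwargs": {"increments": [[[0,0,0],[0,0,0]],[[0,0,0],[0,0,0]],[[0,0,0],[0,0,0]],[[0,0,-0.03],[0,0,0]],[[0,0,-0.08],[0,0,0]],[[0,0,-0.13],[0,0,0]],[[0,0,-0.18],[0,0,0]],[[0,0,-0.22],[0,0,0]]], "claw": 0.55}}

```text
clock: 4.9
position: [435.9, -50.1, 266.3]
orientation: [-180.0, -0.2, -2.1]
wrist_force: [1.6, 0.9, -0.3]
gripper_width: 48.2
grasp_force: 0.0
```

Run:
```python
from h import *
xs=np.array([np.cos(np.radians(120.5)),np.sin(np.radians(120.5)),0]);k=np.radians(35)
u=-xs*np.sin(k)+np.array([0,0,np.cos(k)]);n=xs*np.cos(k)+np.array([0,0,np.sin(k)])
c=np.array([510.5,246.5,90])
print(u,n)
for sg in(1,-1):
  R=axes(-u,sg*n);print(sg,R.as_euler('xyz',degrees=True))
  need(c+u*120,R); 
from workcell import arm
print(arm.read_state()["qpos"].round(1))
```

```text
[ 0.29111205 -0.49421018  0.81915204] [-0.41575109  0.70580529  0.57357644]
1 [ 145.     0.  -149.5]
shift [ 0.1003 -0.2412  0.0785] |273 mm| rot [-0.232 -0.779  2.47 ] 149.0 deg
-1 [-145.     0.    30.5]
shift [ 0.1003 -0.2412  0.0785] |273 mm| rot [ 0.594 -0.177 -0.551] 47.5 deg
[ 19.4  -4.2 -23.6   0.  -70.4  68.5]
```

Request:
{"fn": "step_arm", "kwargs": {"increments": [[[0.0125,-0.03,0.0],[0.074,-0.022,-0.069]],[[0.025,-0.06,0.01],[0.148,-0.044,-0.138]],[[0.0375,-0.09,0.02],[0.222,-0.066,-0.207]],[[0.05,-0.12,0.03],[0.297,-0.088,-0.276]],[[0.0625,-0.15,0.04],[0.371,-0.111,-0.344]],[[0.075,-0.18,0.055],[0.445,-0.133,-0.413]],[[0.0875,-0.21,0.067],[0.52,-0.155,-0.482]],[[0.1,-0.241,0.0785],[0.594,-0.177,-0.551]]]}}

```text
clock: 5.7
position: [545.4, 187.9, 184.0]
orientation: [-144.8, 0.1, 30.6]
wrist_force: [0.4, -0.1, -0.1]
gripper_width: 48.5
grasp_force: 0.0
```

```bash
cat >> h.py <<'E'
xs=np.array([np.cos(np.radians(120.5)),np.sin(np.radians(120.5)),0]);k=np.radians(35)
u=-xs*np.sin(k)+np.array([0,0,np.cos(k)]);n=xs*np.cos(k)+np.array([0,0,np.sin(k)]);c0=np.array([510.5,246.5,90])
E
python3 - <<'E'
from h import *
from workcell import arm
print(arm.read_state()["qpos"].round(1))
need(c0+u*75,axes(-u,-n))
S=arm.capture("side");T=arm.capture("top")
pickle.dump((S,T),open("p4.pkl","wb"))
p=np.hstack([cv2.resize(S["frame"][80:230,200:350],(400,400),interpolation=2),cv2.resize(T["frame"][90:240,190:340],(400,400),interpolation=2)])
cv2.imwrite("pics/c4.png",p)
E
```

```text
[ 14.1  23.3   3.3 -33.8 -82.9 114.7]
shift [-0.0002 -0.0017  0.0411] |41 mm| rot [-0.004  0.002  0.001] 0.3 deg
```

View pics/c4.png

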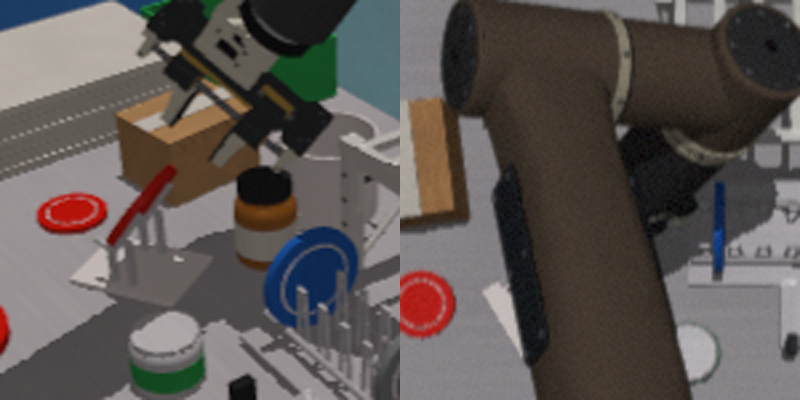

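Side view: the red lid is seen edge-on, from (110,243) to (172,170) in the crop. The fingertips at (170,125) and (215,162) straddle its extension. I'll check that numerically against the mask and then go on.

Run:
```python
from h import *
S,T=pickle.load(open("p4.pkl","rb"))
def pr(X):
    q=S["R"]@X+S["t"];return np.array([q[0]/q[2]*S["fx"]+S["cx"],q[1]/q[2]*S["fy"]+S["cy"]])
b=[x for x in blobs(red(S["frame"])) if 238<x[1][0]<270 and 135<x[1][1]<175]
l=xs*0+np.cross(n,u)
for st,ce,m in b:
    print("mask",st,ce)
    k=np.argwhere(m)[:,::-1];print(cv2.minAreaRect(k.astype(np.float32)))
P=np.array([pr(c0+55*(np.cos(a)*u+np.sin(a)*l)+s*n) for a in np.linspace(0,6.28,60) for s in(-5,5)]).astype(np.float32)
print("pred",cv2.minAreaRect(P),P.min(0),P.max(0),"dpx/dn10",pr(c0+10*n)-pr(c0),"du10",pr(c0+10*u)-pr(c0))
```

```text
mask [240 142  26  30 159] [253.66037736 154.66037736]
((252.65570068359375, 156.21311950683594), (5.633622646331787, 37.642845153808594), 39.80556869506836)
pred ((254.0153045654297, 157.1905975341797), (6.6215410232543945, 38.018821716308594), 39.76715087890625) [240.50937 141.45712] [267.61163 172.9744 ] dpx/dn10 [-2.68791963 -2.22258265] du10 [ 1.46804094 -2.07148239]
```

```bash
sed -i 's/510.5,246.5,90/508.7,249.5,90/' h.py
python3 - <<'E'
from h import *
need(c0+u*19,axes(-u,-n))
E
```

```text
shift [ 0.0003 -0.006   0.0949] |95 mm| rot [-0.007  0.008 -0.004] 0.7 deg
```

Request:
{"fn": "step_arm", "kwargs": {"increments": [[[0,-0.006,0.01],[0,0,0]],[[0,-0.006,0.03],[0,0,0]],[[0,-0.006,0.05],[0,0,0]],[[0,-0.006,0.07],[0,0,0]],[[0,-0.006,0.085],[0,0,0]],[[0,-0.006,0.093],[0,0,0]],[[0,-0.006,0.093],[0,0,0]]]}}

```text
clock: 6.5
position: [514.1, 237.3, 111.7]
orientation: [-145.0, 0.2, 30.5]
wrist_force: [-0.0, -0.5, 0.7]
gripper_width: 48.5
grasp_force: 0.0
```

Run:
```python
from h import *
from workcell import arm
need(c0+u*19,axes(-u,-n))
S=arm.capture("side")
cv2.imwrite("pics/c5.png",cv2.resize(S["frame"][100:200,200:320],(720,600),interpolation=2))
```

```text
shift [0.0015 0.0016 0.0064] |7 mm| rot [-0.001  0.003 -0.002] 0.2 deg
```

View pics/c5.png

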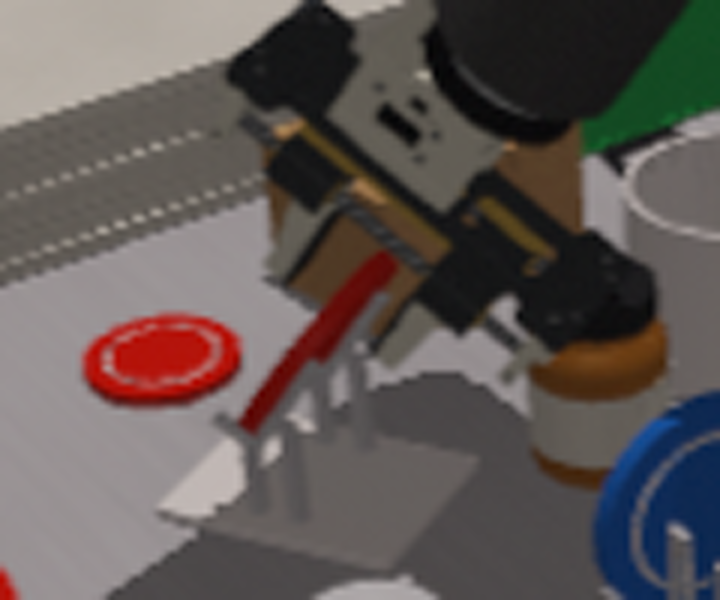

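The fingertips at (270,275) and (380,360) straddle the lid, which passes at about (333,312), close to the middle. Closing now.

Request:
{"fn": "step_arm", "kwargs": {"increments": [[[0,0.001,0.004],[0,0,0]],[[0,0.001,0.006],[0,0,0]],[[0,0.001,0.006],[0,0,0]]]}}

```text
clock: 6.85
position: [513.7, 239.1, 106.4]
orientation: [-145.0, 0.2, 30.5]
wrist_force: [0.1, 0.2, -0.2]
gripper_width: 47.9
grasp_force: 0.0
```

Request:
{"fn": "step_arm", "kwargs": {"increments": [[[0,0,0],[0,0,0]],[[0,0,0],[0,0,0]],[[0,0,0],[0,0,0]],[[0,0,0],[0,0,0]],[[0,0,0],[0,0,0]],[[0,0,0],[0,0,0]]], "claw": 0, "newtons": 20}}

```text
clock: 7.45
position: [513.6, 239.2, 106.4]
orientation: [-145.0, 0.2, 30.5]
wrist_force: [0.2, -0.2, 0.2]
gripper_width: 10.1
grasp_force: 20.0
```

Run:
```python
from h import *
from workcell import arm
s=arm.read_state();R=Ro.from_euler('xyz',s["orientation"],degrees=True)
d=s["position"]-c0;print("in lid frame u,n,l",d@u,d@n,d@np.cross(n,u),s["wrist_force"],s["gripper_width"])
need(s["position"]+np.array([0,0,60])+60*n,axes(-u,-n))
```

```text
in lid frame u,n,l 19.931674976268443 0.056690023350537785 -1.011343014399846 [ 0.19931535 -0.19874425  0.17585502] 10.122592928829595
shift [-0.0003 -0.0945 -0.0491] |106 mm| rot [-0.001  0.002 -0.002] 0.2 deg
```

Request:
{"fn": "step_arm", "kwargs": {"increments": [[[0,-0.008,-0.004],[0,0,0]],[[0,-0.022,-0.011],[0,0,0]],[[0,-0.04,-0.02],[0,0,0]],[[0,-0.06,-0.031],[0,0,0]],[[0,-0.08,-0.041],[0,0,0]],[[0,-0.09,-0.047],[0,0,0]],[[0,-0.095,-0.049],[0,0,0]]]}}

```text
clock: 8.15
position: [488.7, 282.9, 203.2]
orientation: [-145.0, -0.0, 30.5]
wrist_force: [0.3, -0.4, -0.8]
gripper_width: 9.5
grasp_force: 20.0
```

Run:
```python
from h import *
S,T=pickle.load(open("p4.pkl","rb"))
for nm,c in(("S",S),("T",T)):
    h=cv2.cvtColor(c["frame"],cv2.COLOR_BGR2HSV)
    m=(h[...,0]>100)&(h[...,0]<125)&(h[...,1]>130)
    for st,ce,b in blobs(m,20):
        if nm=="T" and not(270<ce[0]<330 and 130<ce[1]<220):continue
        if nm=="S" and not(290<ce[0]<350 and 150<ce[1]<210):continue
        k=max(cv2.findContours(b.astype(np.uint8),0,1)[0],key=len)
        print(nm,st,ce.round(1),cv2.fitEllipse(cv2.convexHull(k)) if len(k)>8 else '')
        if nm=="T":
            for z in(81.5,):print([plane(T,ce[0],v,z).round(1) for v in(st[1]-.5,st[1]+st[3]-.5)]); print("top edge y",plane(T,ce[0],ce[1],136))
    w=cv2.inRange(c["frame"],(0,0,0),(45,45,45))
    for st,ce,b in blobs(w>0,12):
        if st[4]<400 and ((nm=="T" and 310<ce[0]<380 and 150<ce[1]<250) or (nm=="S" and 270<ce[0]<330 and 200<ce[1]<270)):print(nm,"blk",st,ce.round(1))
cv2.imwrite("pics/c6.png",np.hstack([cv2.resize(T["frame"][140:240,280:400],(480,400),interpolation=2),cv2.resize(S["frame"][160:260,280:360],(320,400),interpolation=2)]))
```

```text
S [299 165  35  38 374] [313.3 179.4] ((316.0122985839844, 183.40380859375), (30.078121185302734, 40.61601257324219), 38.14707946777344)
S [307 173  22  24 318] [317.7 183.2] ((317.443603515625, 184.24378967285156), (17.71480369567871, 26.490015029907227), 37.4539909362793)
S blk [286 221  10  24 197] [290.7 232.1]
T [307 159   5  33 120] [309.2 174.7] ((309.1114196777344, 174.11216735839844), (4.4685540199279785, 35.48337173461914), 0.8431073427200317)
[array([632.2,  33.3,  81.5]), array([525. ,  36. ,  81.5])]
top edge y [572.81808009  32.95849387 136.        ]
T blk [335 216   3   7  17] [336.  219.5]
```

View pics/c6.png

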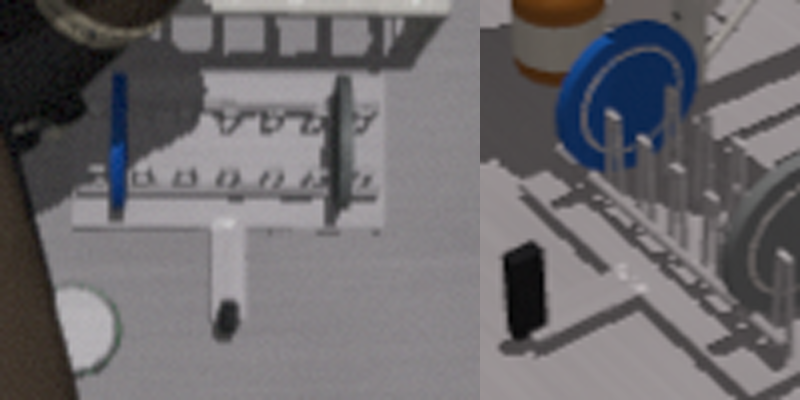

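Run:
```python
from h import *
d,w=need([576.7,-38,245],down(-2.1))
```

```text
shift [-0.0873  0.2389 -0.2185] |335 mm| rot [-0.594  0.174  0.552] 47.5 deg
```

Request:
{"fn": "step_arm", "kwargs": {"increments": [[[-0.004,0.012,-0.015],[-0.03,0.009,0.028]],[[-0.015,0.041,-0.04],[-0.101,0.03,0.094]],[[-0.027,0.074,-0.07],[-0.184,0.054,0.171]],[[-0.039,0.107,-0.1],[-0.267,0.078,0.248]],[[-0.052,0.141,-0.131],[-0.35,0.103,0.326]],[[-0.064,0.174,-0.162],[-0.434,0.127,0.403]],[[-0.077,0.21,-0.193],[-0.52,0.152,0.483]],[[-0.087,0.239,-0.2185],[-0.594,0.174,0.552]]]}}

```text
clock: 8.95
position: [576.8, -40.9, 243.3]
orientation: [179.8, 0.1, -2.4]
wrist_force: [-0.1, -0.4, -0.3]
gripper_width: 10.0
grasp_force: 20.0
```

Request:
{"fn": "step_arm", "kwargs": {"increments": [[[0,0,0],[0,0,0]],[[0,0,0],[0,0,0]]]}}

```text
clock: 9.15
position: [576.0, -38.7, 242.1]
orientation: [180.0, 0.3, -2.2]
wrist_force: [-0.3, 0.1, -1.4]
gripper_width: 9.7
grasp_force: 20.0
```

Run:
```python
from h import *
from workcell import arm
s=arm.read_state();print(s["wrist_force"],s["position"])
d,w=need([576.7,-38,160],down(-2.1),s)
S=arm.capture("side");c=S
def pr(X):
    q=S["R"]@X+S["t"];return np.array([q[0]/q[2]*S["fx"]+S["cx"],q[1]/q[2]*S["fy"]+S["cy"]])
p=s["position"]
R=Ro.from_euler('xyz',s["orientation"],degrees=True)
for st,ce,m in blobs(red(S["frame"]),60):print(st,ce.round(1))
for du in(15,20,25):
    ctr=p+R.apply([0,0,du]);P=np.array([pr(ctr+R.apply([55*np.cos(a),t,55*np.sin(a)])) for a in np.linspace(0,6.28,60) for t in(-5,5)]);print(du,pr(ctr),P.min(0),P.max(0))
cv2.imwrite("pics/c7.png",cv2.resize(S["frame"][100:260,270:430],(600,600),interpolation=2))
```

```text
[-0.29447834  0.13160112 -1.35988035] [576.04823614 -38.69048939 242.13154054]
shift [ 0.001  -0.0007  0.0821] |82 mm| rot [ 0.     0.005 -0.001] 0.3 deg
[314 129  38  42 987] [331.3 151.5]
[214 153  26  14 258] [226.5 159.7]
[147 189  56  37 802] [174.8 208.9]
[156 194  37  22 624] [174.3 204.4]
[354 310  27  20 291] [366.5 321.1]
15 [333.20656534 147.60286885] [313.03863205 125.17221239] [352.61571519 169.26511757]
20 [333.19727545 149.4206725 ] [313.08348542 127.08455485] [352.55634369 170.99661145]
25 [333.18803447 151.22890812] [313.12809774 128.98664262] [352.49727887 172.71914209]
```

View pics/c7.png

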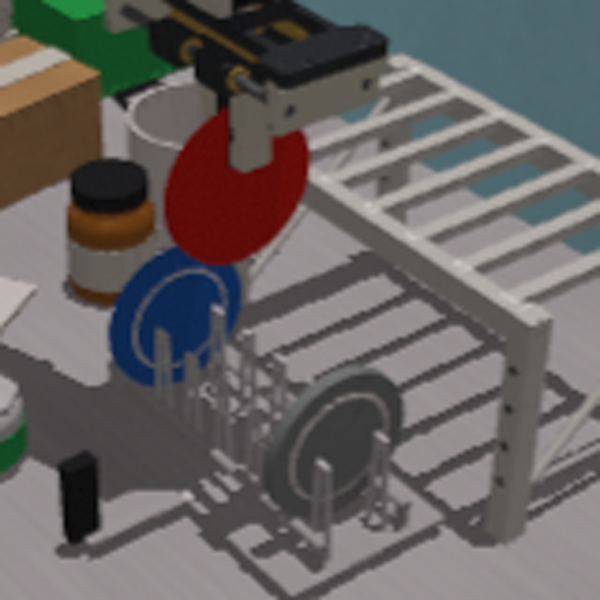

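The side view shows the red lid held upright above the rack, its lower edge at image row 170.5. So its centre lies about 20 mm below the TCP, as planned. Lowering.

Request:
{"fn": "step_arm", "kwargs": {"increments": [[[0.001,-0.001,0.01],[0,0,0]],[[0.001,-0.001,0.025],[0,0,0]],[[0.001,-0.001,0.045],[0,0,0]],[[0.001,-0.001,0.06],[0,0,0]],[[0.001,-0.001,0.07],[0,0,0]],[[0.001,-0.001,0.074],[0,0,0]],[[0.001,-0.001,0.074],[0,0,0]]]}}

```text
clock: 9.9
position: [577.4, -37.6, 168.4]
orientation: [179.9, 0.2, -2.1]
wrist_force: [1.0, 0.1, 0.0]
gripper_width: 9.6
grasp_force: 20.0
```

Run:
```python
from h import *
d,w=need([576.7,-38,103],down(-2.1))
```

```text
shift [-0.0004  0.0004  0.0654] |65 mm| rot [ 0.001  0.004 -0.001] 0.2 deg
```

Request:
{"fn": "step_arm", "kwargs": {"increments": [[[0,0,0.006],[0,0,0]],[[0,0,0.012],[0,0,0]],[[0,0,0.018],[0,0,0]],[[0,0,0.024],[0,0,0]],[[0,0,0.03],[0,0,0]],[[0,0,0.036],[0,0,0]],[[0,0,0.042],[0,0,0]],[[0,0,0.045],[0,0,0]]]}}

```text
clock: 10.7
position: [577.1, -37.9, 123.1]
orientation: [179.9, 0.2, -2.2]
wrist_force: [0.2, -0.3, -0.9]
gripper_width: 10.1
grasp_force: 20.0
```

Request:
{"fn": "step_arm", "kwargs": {"increments": [[[0,0,0.004],[0,0,0]],[[0,0,0.007],[0,0,0]],[[0,0,0.01],[0,0,0]],[[0,0,0.013],[0,0,0]],[[0,0,0.013],[0,0,0]]]}}

```text
clock: 11.2
position: [577.1, -37.8, 110.5]
orientation: [179.9, 0.2, -2.2]
wrist_force: [-0.5, 0.3, -0.9]
gripper_width: 9.5
grasp_force: 20.0
```

Entry into the slot is free of contact. Now down in small steps until contact.

Request:
{"fn": "step_arm", "kwargs": {"increments": [[[0,0,0.002],[0,0,0]],[[0,0,0.004],[0,0,0]],[[0,0,0.006],[0,0,0]],[[0,0,0.006],[0,0,0]]]}}

```text
clock: 11.6
position: [577.1, -37.9, 104.6]
orientation: [179.9, 0.2, -2.2]
wrist_force: [0.3, 0.9, -0.0]
gripper_width: 9.8
grasp_force: 20.0
```

Request:
{"fn": "step_arm", "kwargs": {"increments": [[[0,0,0.001],[0,0,0]],[[0,0,0.002],[0,0,0]],[[0,0,0.0025],[0,0,0]],[[0,0,0.0025],[0,0,0]]]}}

```text
clock: 12.0
position: [577.5, -37.8, 102.9]
orientation: [180.0, 0.1, -2.2]
wrist_force: [-2.0, -0.3, 3.9]
gripper_width: 9.9
grasp_force: 20.0
```

Request:
{"fn": "step_arm", "kwargs": {"increments": [[[0,0,0],[0,0,0]],[[0,0,0],[0,0,0]],[[0,0,0],[0,0,0]],[[0,0,0],[0,0,0]],[[0,0,0],[0,0,0]],[[0,0,0],[0,0,0]],[[0,0,0],[0,0,0]],[[0,0,0],[0,0,0]]], "claw": 0.4}}

```text
clock: 12.8
position: [577.3, -37.8, 102.4]
orientation: [180.0, 0.2, -2.2]
wrist_force: [0.1, -0.8, 0.4]
gripper_width: 34.9
grasp_force: 0.0
```

Request:
{"fn": "step_arm", "kwargs": {"increments": [[[0,0,-0.01],[0,0,0]],[[0,0,-0.03],[0,0,0]],[[0,0,-0.06],[0,0,0]],[[0,0,-0.09],[0,0,0]],[[0,0,-0.1],[0,0,0]],[[-0.04,0,-0.1],[0,0,0]],[[-0.09,0,-0.1],[0,0,0]],[[-0.14,0,-0.1],[0,0,0]]]}}

```text
clock: 13.6
position: [436.1, -32.7, 202.5]
orientation: [179.9, 0.2, -2.2]
wrist_force: [-0.6, 0.3, 0.9]
gripper_width: 34.9
grasp_force: 0.0
```

Run:
```python
from h import *
from workcell import arm
need([437,-51,42],down(-2.1))
S=arm.capture("side");T=arm.capture("top")
for st,ce,m in blobs(red(S["frame"]),20):print(st,ce.round(1))
cv2.imwrite("pics/c8.png",np.hstack([cv2.resize(S["frame"][140:280,250:390],(400,400),interpolation=2),cv2.resize(T["frame"][130:250,280:400],(400,400),interpolation=2)]))
```

```text
shift [0.0022 0.0181 0.1605] |162 mm| rot [ 0.001  0.004 -0.002] 0.2 deg
[214 153  26  14 258] [226.5 159.7]
[314 177  36  38 855] [331.1 194.3]
[147 189  57  37 816] [175.1 209.1]
[156 194  37  22 624] [174.3 204.4]
[354 310  27  20 291] [366.6 321.1]
```

View pics/c8.png

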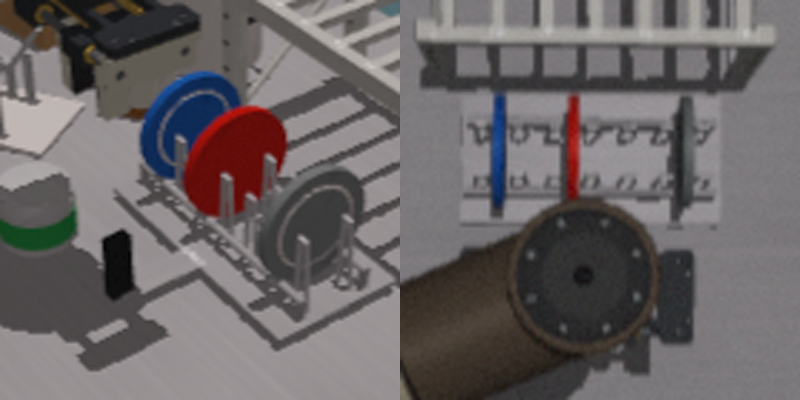

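The red lid now stands upright: in the top crop blue is at x=498, red at 573 and grey at 685, a spacing ratio of about 2:3. Next the handle.

Request:
{"fn": "step_arm", "kwargs": {"increments": [[[0.002,0.018,0.03],[0,0,0]],[[0.002,0.018,0.07],[0,0,0]],[[0.002,0.018,0.11],[0,0,0]],[[0.002,0.018,0.14],[0,0,0]],[[0.002,0.018,0.155],[0,0,0]],[[0.002,0.018,0.159],[0,0,0]],[[0.002,0.018,0.159],[0,0,0]]]}}

```text
clock: 14.4
position: [438.6, -50.7, 43.9]
orientation: [179.9, 0.2, -2.2]
wrist_force: [0.1, 0.4, -0.6]
gripper_width: 35.1
grasp_force: 0.0
```

Request:
{"fn": "step_arm", "kwargs": {"increments": [[[0,0,0],[0,0,0]],[[0,0,0],[0,0,0]],[[0,0,0],[0,0,0]],[[0,0,0],[0,0,0]],[[0,0,0],[0,0,0]]], "claw": 0, "newtons": 25}}

```text
clock: 14.9
position: [439.1, -51.1, 44.7]
orientation: [179.9, 0.1, -2.1]
wrist_force: [-0.3, -5.3, 2.7]
gripper_width: 14.1
grasp_force: 25.0
```

Request:
{"fn": "step_arm", "kwargs": {"increments": [[[0.004,0,0],[0,0,0]],[[0.014,0,0],[0,0,0]],[[0.028,0,0],[0,0,0]],[[0.043,0,0],[0,0,0]],[[0.058,0,0],[0,0,0]],[[0.073,0,0],[0,0,0]],[[0.088,0,0],[0,0,0]],[[0.1,0,0],[0,0,0]]]}}

```text
clock: 15.7
position: [539.5, -55.1, 44.7]
orientation: [179.9, 0.1, -2.2]
wrist_force: [-3.3, -2.7, 8.7]
gripper_width: 13.7
grasp_force: 25.0
```

Request:
{"fn": "step_arm", "kwargs": {"increments": [[[0.01,0,0],[0,0,0]],[[0.022,0,0],[0,0,0]],[[0.034,0,0],[0,0,0]],[[0.042,0,0],[0,0,0]],[[0.047,0,0],[0,0,0]],[[0.05,0,0],[0,0,0]],[[0.0505,0,0],[0,0,0]]]}}

```text
clock: 16.4
position: [588.9, -57.0, 44.7]
orientation: [179.9, 0.2, -2.2]
wrist_force: [-5.1, -2.7, 10.0]
gripper_width: 13.8
grasp_force: 25.0
```

Request:
{"fn": "step_arm", "kwargs": {"increments": [[[0.001,0,0],[0,0,0]],[[0.002,0,0],[0,0,0]],[[0.002,0,0],[0,0,0]]]}}

```text
clock: 16.7
position: [588.9, -57.0, 44.7]
orientation: [179.9, 0.3, -2.2]
wrist_force: [-10.2, -0.3, 13.8]
gripper_width: 13.8
grasp_force: 25.0
```

The rack has reached its home stop: the force rises and the position holds. Release, retreat and check.

Request:
{"fn": "step_arm", "kwargs": {"increments": [[[0,0,0],[0,0,0]],[[0,0,0],[0,0,0]],[[0,0,0],[0,0,0]],[[0,0,0],[0,0,0]],[[-0.002,0,-0.02],[0,0,0]],[[-0.002,0,-0.06],[0,0,0]],[[-0.01,0,-0.1],[0,0,0]],[[-0.05,0,-0.13],[0,0,0]]], "claw": 0.55}}

```text
clock: 17.5
position: [544.3, -54.3, 175.5]
orientation: [179.9, 0.0, -2.1]
wrist_force: [-0.6, 0.8, -0.0]
gripper_width: 48.2
grasp_force: 0.0
```

Request:
{"fn": "step_arm", "kwargs": {"increments": [[[-0.03,0,-0.02],[0,0,0]],[[-0.07,0,-0.04],[0,0,0]],[[-0.09,0,-0.05],[0,0,0]],[[-0.09,0,-0.05],[0,0,0]],[[-0.09,0,-0.05],[0,0,0]]]}}

```text
clock: 18.0
position: [451.9, -50.8, 224.4]
orientation: [180.0, 0.1, -2.1]
wrist_force: [-0.1, -0.4, -0.1]
gripper_width: 48.3
grasp_force: 0.0
```

Run:
```python
from h import *
from workcell import arm
S=arm.capture("side");T=arm.capture("top")
w=cv2.inRange(S["frame"],(0,0,0),(45,45,45))
for st,ce,b in blobs(w>0,12):
    if 325<ce[0]<355 and 195<ce[1]<225:print("blk",st,ce.round(1))
cv2.imwrite("pics/c9.png",np.hstack([cv2.resize(S["frame"][110:250,320:460],(400,400),interpolation=2),cv2.resize(T["frame"][70:190,280:400],(400,400),interpolation=2)]))
```

```text
blk [336 199   9  24 174] [339.6 210. ]
```

View pics/c9.png

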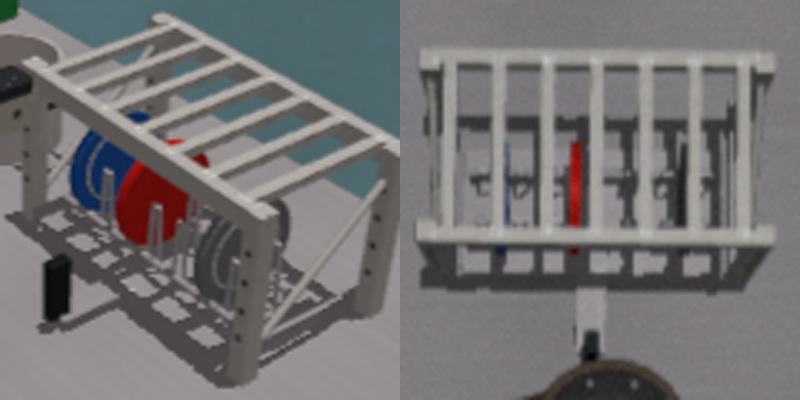

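The handle blob sits at exactly its starting pixel position, (339.6, 210.0), so the rack is home. All three lids stand upright under the shelf, with red two slots from blue.

```bash
python3 -c "
from workcell import arm
print(arm.close_job())"
```

```text
the job is handed in; nothing more can be done
None
```

I handed the job in at about 18 s on the robot clock: the rack is home, the red lid stands upright two slots from blue with one empty slot between, and blue and grey are still in their end slots; the judge's verdict was not returned.

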